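# Unclip a microscope lamp base and remove its spent battery

### The job

Take the spent battery out of the teal lamp base: squeeze the two sky-blue snap tabs of its grey cover towards each other to release it, lift the cover off and set it down, not dropped, flat with its tabs up in the black tray. Then lift the black battery out and put it in the red box; let go of everything at the end and do not disturb the slide box, jar or spare objective.

Things in the scene. Friction and masses are not known exactly. Their poses are not given: they have to be found in the camera images.
- lamp_base: Teal plastic lamp base lying upside down, 104 x 130 x 50 mm (x, y, z), immovable. Origin: centre of its underside on the desk; z up, long side along y. Its top has a well, open 62 mm along x and 110 mm along y, closed by the cover; at both x ends the rim is a 6 mm thick lip with a recess beneath, where the cover's hooks catch.
- well_floor (a point): Centre of the well's floor, 23 mm above the desk; axes of the lamp base. Four corner ledges, reaching in to 20 mm from the centre along x and 47 mm along y, carry the cover; between them the well is clear over its full 110 mm along y.
- cover: Grey clip-in plate 59 x 107 x 5 mm (x, y, z), about 74 g with tabs. Origin: centre of the plate's underside, z up. At the start it lies in the well, top flush with the lamp base, axes parallel to the base's, 1.5 mm play all round. Amid each long edge stands a sky-blue tab. Laid on a flat floor it stands on the tabs' hooks, origin 7.5 mm up.
- tab_a (a joint): Inward travel (m) of the sprung tab on the cover's +x side: 0 at rest, 0.007 at its stop. It slides straight inward, 2 N to start, 5.5 N at the stop, and springs back. Its hook lets go at about 0.004 (0.006 at worst): squeeze both tabs to their stops together (outer faces then 44 mm apart) and the cover lifts straight up, held by its tabs.
- tab_b (a joint): The same for the tab on the cover's -x side.
- tab_a_grip (a point): Outer face of the +x tab, mid-width, 11 mm above the plate's top: where a finger presses. The tab is 24 mm wide (y), 4 mm thick (x) and rises 22 mm above the plate's top; below the plate its hook reaches 5.5 mm farther out and 7.5 mm below the plate's underside.
- tab_b_grip (a point): The same point on the -x tab, 58 mm from it at rest.
- battery: Black block battery with a brass band, 26.5 x 48.5 x 17.5 mm (x, y, z), about 46 g. Origin: centre of its underside, z up. It lies on the well floor under the cover, long side along the base's y within 2 degrees, up to 6 mm off-centre along y, free space at both y ends; 6 mm high ribs beside its long sides keep it in place along x.
- tray_in (a point): Centre of the inner floor (4 mm above the desk) of the black tray; axes are the tray's. The tray is 150 x 180 x 15 mm (x, y, z), walls 4 mm, immovable.
- waste_box_in (a point): Centre of the inner floor (4 mm above the desk) of the red box for spent batteries; axes are the box's. The box is 140 x 140 x 55 mm, walls 4 mm, open at the top, immovable. Tray and box may change sides.
- slide_box: Closed white slide box with a blue seam, 75 x 95 x 30 mm; bystander. Origin: centre of its underside.
- jar: Amber specimen jar with blue cap, 46 mm across, 62 mm tall; bystander. Origin: centre of its underside.
- objective: Dark grey spare objective lens with a blue ring, standing on end, 28 mm across, 38 mm tall; bystander. Origin: centre of its underside.
There are look-alikes about, which are no part of the job. Of the things that look like the part that bears tray_in, the larger one is meant.

How it is judged:
On the way, in this order (a step that is already met when the one before it is completed fails the run):
1. both snap tabs are pressed inward together (over 4 mm each) with the cover still in the lamp base (value of joint each of tab_a, tab_b above 0.004 m and z of cover in the frame of lamp_base below 0.055 m), for 0.1 s.
2. the cover is lifted clear of the lamp base (its underside over 15 mm above the base's top) (z of cover in the frame of lamp_base above 0.065 m), for 0.1 s.
3. the cover lies flat in the tray, tabs up, let go (horizontal distance between cover and tray_in below 0.06 m and z of cover in the frame of tray_in below 0.0125 m and angle between cover's own z axis and vertical below 0.12 rad and linear speed of cover below 0.03 m/s and contact force between cover and the fingers below 0.05 N), for 0.2 s.
At the end, for the whole second after the job is handed in: The cover rests flat on the floor of the black tray, tabs up (tilt under 0.12 rad, its centre within 60 mm of the tray's centre), the battery rests inside the red box, its centre between the walls and under 40 mm above the floor, and both are let go and still (all of step 3 and x of battery in the frame of waste_box_in between -0.066 and 0.066 m and y of battery in the frame of waste_box_in between -0.066 and 0.066 m and z of battery in the frame of waste_box_in below 0.04 m and linear speed of battery below 0.03 m/s and contact force between battery and the fingers below 0.05 N); the robot touches nothing.
It fails at once if the slide box is knocked over or moved more than 25 mm (distance of slide_box from where it was at the start of the episode above 0.025 m or angle between slide_box's own z axis and vertical above 0.4 rad).
It fails at once if the specimen jar is knocked over or moved more than 25 mm (distance of jar from where it was at the start of the episode above 0.025 m or angle between jar's own z axis and vertical above 0.4 rad).
It fails at once if the spare objective is knocked over or moved more than 25 mm (distance of objective from where it was at the start of the episode above 0.025 m or angle between objective's own z axis and vertical above 0.4 rad).
It fails at once if the cover is dropped: touched by nothing while more than about 40 mm above where it would lie in the tray (contact force between cover and anything else below 0.001 N and height (world z) of cover above 0.052 m and not (z of cover in the frame of lamp_base below 0.06 m and horizontal distance between cover and lamp_base below 0.02 m)).
It also fails if it takes over 51 s, if anything falls off the work surface, if the arm or the gripper's body presses on something with over 40 N, if the wrist force passes 120 N, or if a joint passes its speed limit or range.

### The arm

A 6-joint arm with a two-finger parallel gripper is mounted at the origin on the work surface. World frame = base frame: x ahead of the robot, y to its left, z up, the work surface at z = 0. Lengths are in m, angles in rad, forces in N, time in s.
With the tool pointing down it reaches from about 0.25 to 0.8 m from the base axis. Payload 8.5 kg.
Tool frame: the origin (TCP) lies at the very end of the fingers, on their centre line; the grasp point (between the pads) lies 19 mm behind it (bot.tcp_to_grasp is the distance from the TCP to the grasp point, in m); y points along the fingers, x is the direction in which the jaws open and shut, and the axes are right-handed (so a half turn about y gives the same grasp; the last joint's range is limited). The gripper opens to 85 mm and grips with 20 to 120 N. Pads are 22 mm wide; open, the fingers measure 114 mm over their backs; the gripper's body (76 mm by 85 mm) begins 54 mm behind the grasp point. The pads swing forward as they close: fully open they stand 13 mm farther back than shut.
Start: joints at [-1.214, 0.238, -0.013, 1.319, 0, 1.571], TCP at [0.183, -0.492, 0.202] pointing down, gripper open.
Joint ranges: [-2.66, 2.66], [-1.03, 1.9], [-1.14, 1.46], [-1.82, 2.27], [-1.45, 1.34], [-3.14, 3.14]. Speed limits (rad/s): [2.22, 2.22, 2.79, 3.14, 3.14, 3.14].

### API

Orientations are given as [roll, pitch, yaw] about the fixed x, y, z axes, in that order (R = Rz(yaw) Ry(pitch) Rx(roll)).
In Python, from workcell import bot gives the robot as it stands.
- The arm moves only by the tool play_rows, never from a script. Its argument "rows" is a list that holds one entry, the list of rows, each a list of 7 numbers: the shift along the world's x, y, z in mm, then the turn, a rotation vector about the world's x, y, z in degrees, then the opening, from 0 (shut) to 1 (fully open). In form: [[[x, y, z, rx, ry, rz, gripper], ...]]. A call has 1 to 10 rows; each row shifts and turns the commanded pose from where the row before left it; what a row does not reach is not made up. A row lasts 1/10 s, in which the tool goes at most 50 mm and 8.59 degrees, less where a joint would pass 70% of its speed; a pose out of reach is approached as far as the arm can. A call with a gripper value outside its range is refused whole. The fingers move at their own pace and stop on an object; "newtons" is the grip in N (left out, the last holds). Time passes only in rows, so rows that do not move let the fingers close. It gives the time, the measured TCP pose, the force and the opening at its end, in the units of the state.
- bot.get_state(): the state, without advancing time (a new reading comes with each control period).
- bot.grab_frame(name): name is "side" or "top"; returns (picture, depth): 480x640x3 uint8, red, green, blue; 480x640 float32, m along the optical axis (not along the pixel's ray), 0 where there is no reading.
- bot.camera_params(name): a dict with "fx", "fy", "cx", "cy" (pixels), "k1" (the pictures are not rectified: a ray, as slopes to the right and down, at radius r is drawn at 1 + k1 r^2 times it, then the intrinsics apply), "eye" and "orientation" of the camera in the world. Camera axes: x right, y up, looking along -z (the intrinsics and any distortion apply to the point x, -y, -z); pixel columns grow to the right and rows downward; lengths in m; the calibration is good to about 2 mm. A picture is of the moment at which its call begins. camera_params takes no time and is no camera call.
- bot.finish_job(): hands the job in, once; it reports no verdict.
The state is a dict: "t": time; "qpos": joint angles; "qvel": joint speeds; "tau": joint torques, N m; "tool_pos": TCP position; "tool_rot": TCP orientation; "force": force on the tool from outside, world axes, zero at the start; "ft_torque": the same for the moment, N m; "grip_width": finger opening in m.
Only numpy, scipy, OpenCV 4.12 (cv2) and the standard library are available. Lean on these libraries where they do the work, as an engineer would, in place of code of your own. Each camera call takes 0.05 s, during which the arm holds its last target.

## Working session

There is one attempt and no reset: what is moved stays moved. The work goes in short steps, Python scripts to look and compute and a tool call to move; the robot and the scene stay as the last step left them, time stands still between calls to the robot, and variables do not carry over. Pictures are saved under pics/ and viewed, and the job is handed in when it is done.

Besides the shell and the picture viewer there is one more tool, called after ">>>" in YAML: its name, and indented under it one key for each argument. play_rows: Moves the arm, as the interface text tells. Its arguments: {"type":"object","properties":{"rows":{"type":"array","items":{"type":"array","items":{"type":"array","items":{"type":"number"}}}},"newtons":{"type":"number"}},"required":["rows"]}

```bash
mkdir -p pics; ls
python3 - <<'E'
from workcell import bot
import cv2, numpy as np
for n in ("top","side"):
    im,d=bot.grab_frame(n); cv2.imwrite(f"pics/{n}0.png",im[:,:,::-1]); np.save(f"{n}0.npy",d); np.save(f"{n}0i.npy",im)
    print(bot.camera_params(n))
print(bot.get_state(), bot.tcp_to_grasp)
E
```

```text
pics
{'fx': 515.8864729984815, 'fy': 515.8864729984815, 'cx': 317.3765298463882, 'cy': 225.6808110912105, 'k1': -0.12468863435931694, 'eye': array([0.35251294, 0.00217713, 1.04288051]), 'orientation': array([ 0.19214825, -0.00290616, -1.58587937])}
{'fx': 447.6857337313155, 'fy': 447.6857337313155, 'cx': 322.00366014841376, 'cy': 237.27362257547722, 'k1': 0.029560883558602587, 'eye': array([ 0.37953113, -0.60184316,  0.71308249]), 'orientation': array([ 0.75726038, -0.01123676, -0.24632895])}
{'t': 0.1, 'qpos': array([-1.21398900e+00,  2.38710291e-01, -1.41171668e-02,  1.31918902e+00,
        1.18159700e-05,  1.57080899e+00]), 'qvel': array([ 5.92992890e-05, -1.72113084e-03,  2.97165738e-03,  1.06695959e-03,
       -8.75869519e-04,  2.93830808e-04]), 'tau': array([-1.28313164e-03, -5.39722788e+01,  3.46996593e+01,  1.34046879e-02,
       -6.85898272e-05,  1.89713836e-05]), 'tool_pos': array([ 0.18324625, -0.49157887,  0.20196798]), 'tool_rot': array([-1.57078453e+00,  1.22014614e-03, -1.21400166e+00]), 'force': array([ 0.48538449,  0.34243338, -0.71584043]), 'ft_torque': array([-0.01918809,  0.01437702, -0.01814349]), 'grip_width': 0.08541377089229552} 0.0187
```

View pics/top0.png

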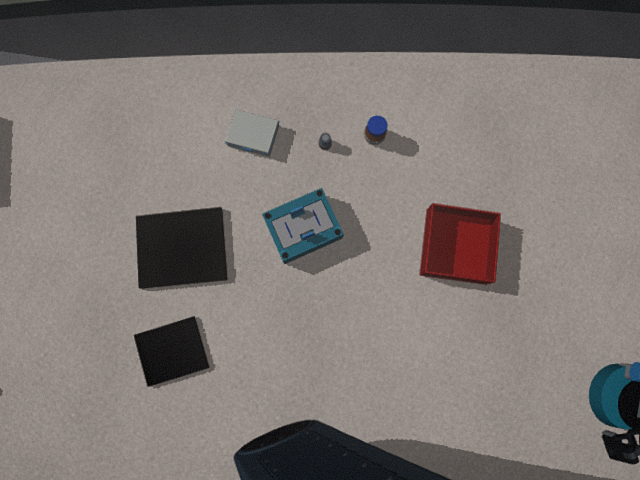

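View pics/side0.png

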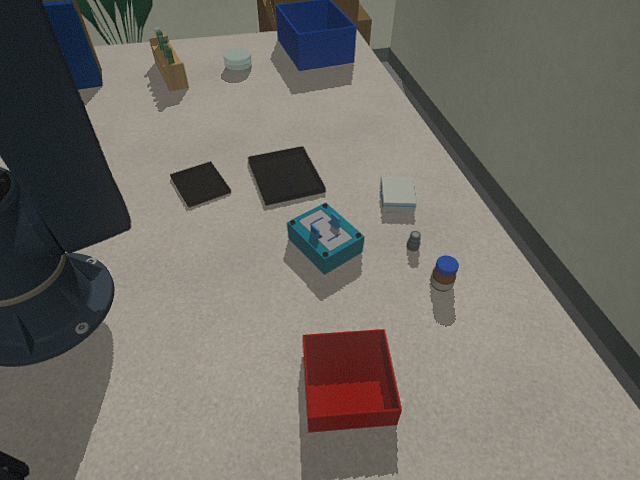

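The top view shows the lamp base at (303,226) and the red box at (461,244). There are two black trays, a larger one at (182,247) and a smaller one at (172,351). The slide box is at (252,132), the objective at (325,141) and the jar at (376,128). The larger tray is the one meant. Next I'll measure it and check an enlarged crop.

```bash
cat > h.py <<'E'
import numpy as np, cv2
from scipy.spatial.transform import Rotation as R
from workcell import bot
def cam(n):
    p=bot.camera_params(n); M=R.from_euler('xyz',p['orientation']).as_matrix()
    return p,M
def cloud(n,d):
    p,M=cam(n)
    v,u=np.mgrid[0:480,0:640]
    X=(u-p['cx'])/p['fx'];Y=(v-p['cy'])/p['fy']
    x,y=X.copy(),Y.copy()
    for _ in range(10):
        s=1+p['k1']*(x*x+y*y); x=X/s;y=Y/s
    P=np.stack([x*d,-y*d,-d],-1)
    W=P@M.T+p['eye']; W[d==0]=np.nan
    return W
def proj(n,pts):
    p,M=cam(n); c=(np.asarray(pts)-p['eye'])@M
    x=c[...,0]/-c[...,2]; y=-c[...,1]/-c[...,2]; s=1+p['k1']*(x*x+y*y)
    return np.stack([p['fx']*x*s+p['cx'],p['fy']*y*s+p['cy']],-1)
def rect(P):
    return cv2.minAreaRect((P[:,:2]*1000).astype(np.float32))
E
python3 - <<'E'
from h import *
for n in ("top","side"):
    d=np.load(n+"0.npy");im=np.load(n+"0i.npy");W=cloud(n,d)
    hsv=cv2.cvtColor(im,cv2.COLOR_RGB2HSV).astype(int);h,s,v=hsv[...,0],hsv[...,1],hsv[...,2]
    ok=(np.isfinite(W[...,0]))
    box=lambda a,b,c,e:(W[...,0]>a)&(W[...,0]<b)&(W[...,1]>c)&(W[...,1]<e)
    z=W[...,2]
    ws=box(.1,.7,-.5,.5)
    print(n,'floor z',np.nanmedian(z[ws]))
    red=ws&((h<8)|(h>172))&(s>150)
    teal=ws&(h>85)&(h<105)&(s>120)&(z>.042)&(z<.058)
    for nm,m in (('red rim',red&(z>.045)),('red floor',red&(z<.012)),('teal',teal),('tray',box(.1,.7,.05,.5)&(v<60)&(z<.03))):
        k,l,st,c=cv2.connectedComponentsWithStats(m.astype(np.uint8))
        for i in range(1,k):
            if st[i,4]>80:
                P=W[l==i];print(nm,c[i].round(),st[i,4],rect(P),np.percentile(P[:,2],[5,50,95]).round(4))
    if n=="top":
        cv2.imwrite("pics/crop.png",cv2.resize(im[170:280,240:370,::-1],None,fx=5,fy=5,interpolation=cv2.INTER_CUBIC))
        cv2.imwrite("pics/crop3.png",cv2.resize(im[190:400,110:260,::-1],None,fx=2.8,fy=2.8))
    else: cv2.imwrite("pics/crop2.png",cv2.resize(im[190:285,270:380,::-1],None,fx=6,fy=6,interpolation=cv2.INTER_CUBIC))
E
```

```text
top floor z 4.046037544114256e-05
red rim [464. 246.] 637 ((507.17474365234375, -288.90216064453125), (141.20474243164062, 140.08961486816406), 80.7740249633789) [0.0465 0.0531 0.0566]
red floor [460. 245.] 3390 ((510.82879638671875, -294.95166015625), (123.94775390625, 127.6189956665039), 81.15354919433594) [0.0003 0.0034 0.0068]
teal [302. 225.] 1416 ((550.0189208984375, 26.04297637939453), (103.3366470336914, 128.37098693847656), 23.470516204833984) [0.0467 0.0495 0.0524]
tray [181. 248.] 6348 ((512.4755249023438, 276.6468505859375), (150.24569702148438, 179.6626434326172), 5.376959800720215) [0.0003 0.0036 0.0138]
tray [171. 351.] 3416 ((304.0730285644531, 292.176513671875), (105.71794128417969, 131.8863525390625), 17.039531707763672) [-0.0007  0.0026  0.0096]
side floor z 0.00040904334535663
red rim [351. 379.] 1141 ((509.2449035644531, -289.8902587890625), (141.63551330566406, 139.86785888671875), 80.50799560546875) [0.046  0.0535 0.0561]
red floor [347. 380.] 5232 ((511.59326171875, -279.0911560058594), (115.49384307861328, 132.96145629882812), 80.84711456298828) [0.002  0.004  0.0064]
red floor [353. 427.] 206 ((498.13494873046875, -358.2861022949219), (2.271613121032715, 135.82789611816406), 80.75908660888672) [0.0027 0.0074 0.0113]
teal [325. 233.] 1092 ((550.8053588867188, 25.574813842773438), (105.20741271972656, 132.70648193359375), 24.345067977905273) [0.0455 0.0496 0.052 ]
tray [285. 175.] 2986 ((515.144287109375, 280.7797546386719), (157.2908477783203, 192.27049255371094), 5.690624237060547) [0.0016 0.0041 0.0141]
tray [200. 184.] 1600 ((305.5634460449219, 295.5802307128906), (111.77906799316406, 142.00799560546875), 15.908329963684082) [0.0002 0.0027 0.0098]
```

View pics/crop.png

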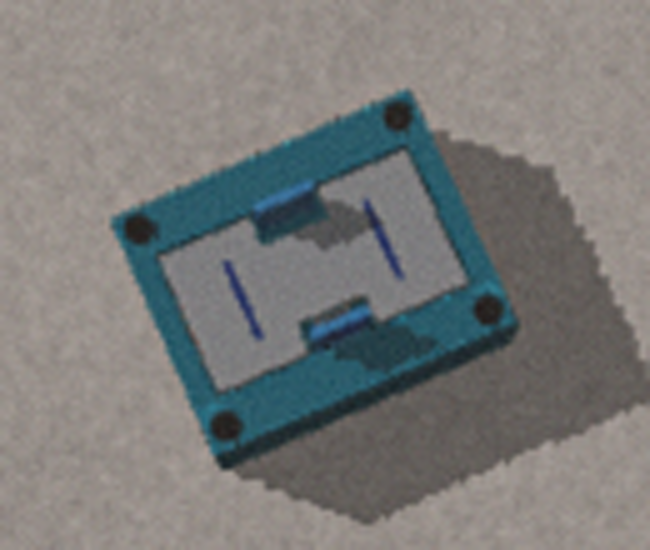

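View pics/crop2.png

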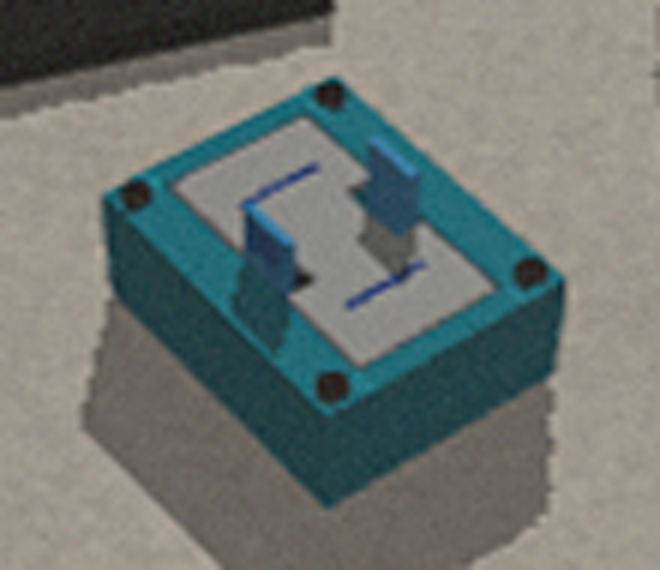

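View pics/crop3.png

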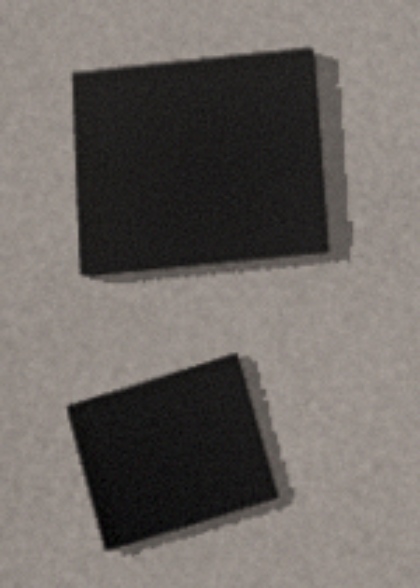

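The crops confirm the choice: the tray at (182,247) measures 150x180 mm and the other 106x132 mm, so the larger is the target. The lamp base has its two blue tabs at top pixels (297,210) and (308,235). I'll refine the tab positions.

Run:
```python
from h import *
th=np.radians(23.9);ex=np.array([np.cos(th),np.sin(th)]);ey=np.array([-ex[1],ex[0]]);c=np.array([.5504,.0258])
for n in ("top","side"):
    d=np.load(n+"0.npy");W=cloud(n,d);z=W[...,2]
    q=(W[...,:2]-c);X=q@ex*1000;Y=q@ey*1000
    m=(abs(X)<45)&(abs(Y)<50)&(z>.06)
    for s in (1,-1):
        k=m&(X*s>0);
        print(n,s,k.sum(),'X',np.percentile(X[k],[2,10,50,90,98]).round(1),'Y',np.percentile(Y[k],[2,50,98]).round(1),'z',np.percentile(z[k],[50,95]).round(4))
# draw predicted model outlines
for n in ("top","side"):
    im=np.load(n+"0i.npy")[:,:,::-1].copy();im=cv2.resize(im,None,fx=6,fy=6,interpolation=cv2.INTER_CUBIC)
    def poly(hx,hy,z,ox=0,col=(0,0,255)):
        pts=[np.r_[c+ex*(ox+a*hx)+ey*b*hy,z] for a,b in((-1,-1),(1,-1),(1,1),(-1,1))]
        cv2.polylines(im,[np.round(proj(n,pts)*6+2.5).astype(np.int32)],True,col,1)
    poly(.052,.065,.05);poly(.031,.055,.05,0,(0,255,255))
    for s in(1,-1): poly(.002,.012,.072,s*.027,(0,255,0))
    u,v=(proj(n,[*c,.05])*6).astype(int);cv2.imwrite(f"pics/ov_{n}.png",im[v-290:v+290,u-350:u+350])
```

```text
top 1 39 X [25.1 25.2 26.7 28.8 29.3] Y [-11.4  -0.4  11.2] z [0.0708 0.0735]
top -1 40 X [-29.2 -28.9 -27.5 -25.5 -24.7] Y [-10.6   0.7  12.1] z [0.0709 0.0734]
side 1 49 X [25.4 25.7 27.3 29.8 31.7] Y [-13.3  -3.3  10.1] z [0.0684 0.0732]
side -1 55 X [-28.7 -28.1 -26.9 -23.9 -23. ] Y [-12.3  -1.9  10.5] z [0.069  0.0726]
```

View pics/ov_top.png

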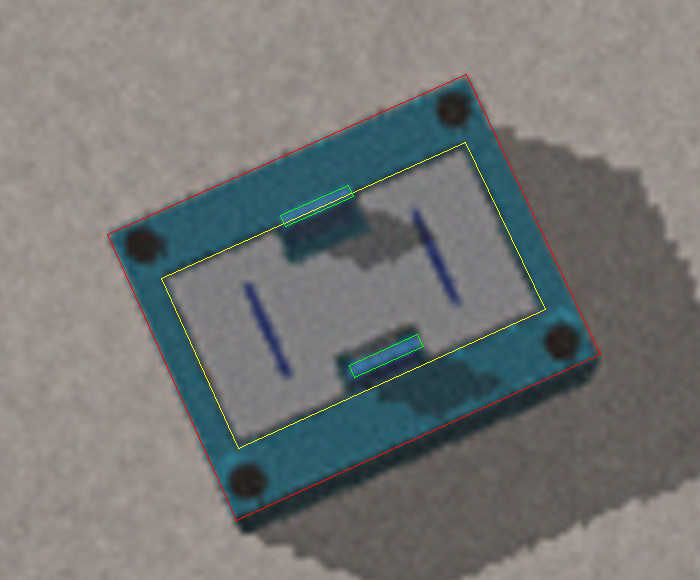

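View pics/ov_side.png

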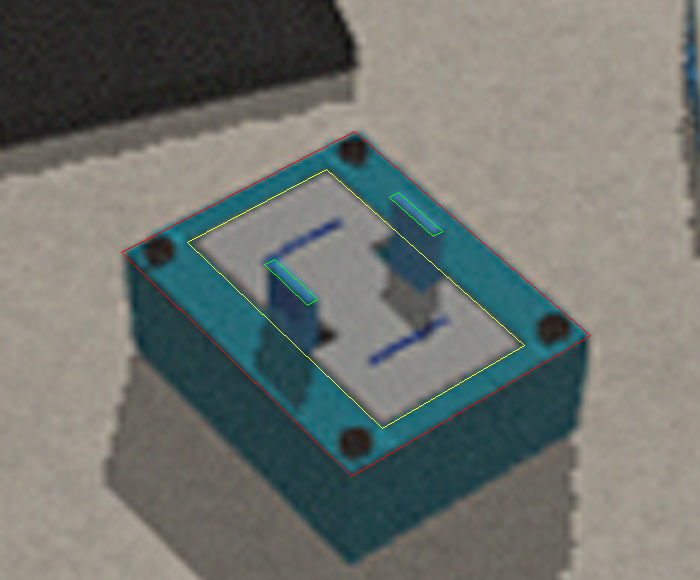

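>>> play_rows:
  rows:
    - [[20, 28, 0, 0, 0, 5.2, 1], [20, 28, 0, 0, 0, 5.2, 1], [20, 28, 0, 0, 0, 5.2, 1], [20, 28, 0, 0, 0, 5.2, 1], [20, 28, 0, 0, 0, 5.2, 1], [20, 28, 0, 0, 0, 5.2, 1], [20, 28, 0, 0, 0, 5.2, 1], [20, 28, 0, 0, 0, 5.2, 1], [20, 28, 0, 0, 0, 5.2, 1], [20, 28, 0, 0, 0, 5.2, 1]]

```text
t: 1.1
tool_pos: [0.3838, -0.2105, 0.2023]
tool_rot: [-1.571, 0.0, -0.303]
force: [1.0, -0.7, -0.0]
grip_width: 0.0855
```

>>> play_rows:
  rows:
    - [[20, 29, 0, 0, 0, 5.2, 1], [20, 29, 0, 0, 0, 5.2, 1], [20, 29, -10, 0, 0, 5.2, 1], [20, 29, -10, 0, 0, 5.2, 1], [20, 29, -20, 0, 0, 5.2, 1], [20, 29, -20, 0, 0, 5.2, 1], [20, 29, -20, 0, 0, 5.2, 1], [20, 27, -20, 0, 0, 4.9, 1], [6.6, 6.1, 0, 0, 0, 0, 1], [0, 0, 0, 0, 0, 0, 1]]

```text
t: 2.1
tool_pos: [0.5501, 0.025, 0.1017]
tool_rot: [-1.57, 0.002, 0.415]
force: [-0.0, -0.4, 1.4]
grip_width: 0.0853
```

Run:
```python
from h import *
s=bot.get_state();print(s['tool_pos'],np.degrees(s['tool_rot']),s['qpos'])
im,d=bot.grab_frame("side");cv2.imwrite("pics/s1.png",cv2.resize(im[100:320,200:480,::-1],None,fx=2.7,fy=2.7))
```

```text
[0.55005682 0.02504649 0.10171685] [-89.97256793   0.09318532  23.78304999] [ 4.55888236e-02  3.34570438e-01 -1.42299378e-01  1.09561604e+00
 -1.40909423e-04  1.20129313e+00]
```

View pics/s1.png

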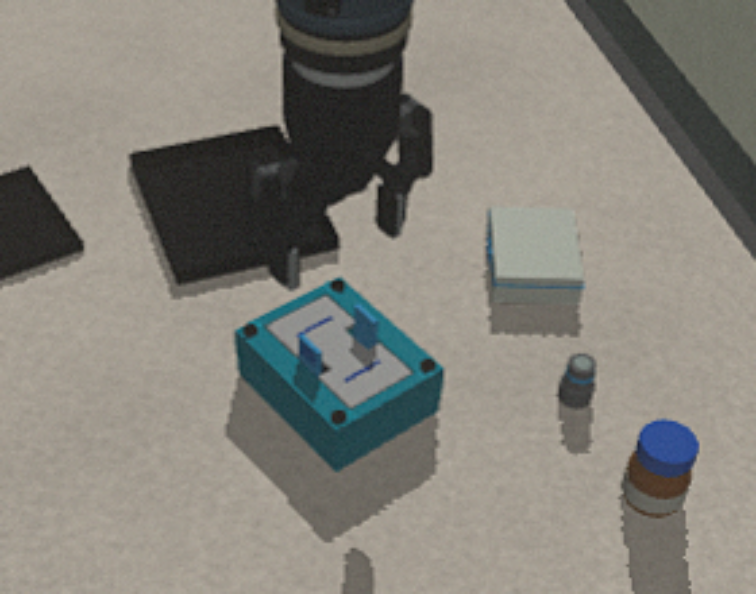

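The gripper is open and aligned over the tabs, so I'll descend.

>>> play_rows:
  rows:
    - [[0.4, 0.5, -15, 0, 0, 0, 1], [0, 0, -15, 0, 0, 0, 1], [0, 0, -10, 0, 0, 0, 0.9], [0, 0, -6, 0, 0, 0, 0.8], [0, 0, -3, 0, 0, 0, 0.75], [0, 0, 0, 0, 0, 0, 0.75], [0, 0, 0, 0, 0, 0, 0.75], [0, 0, 0, 0, 0, 0, 0.75]]
  newtons: 30

```text
t: 2.95
tool_pos: [0.5507, 0.0247, 0.054]
tool_rot: [-1.571, -0.001, 0.414]
force: [0.3, 0.7, 0.1]
grip_width: 0.064
```

Run:
```python
from h import *
s=bot.get_state();print(s['tool_pos'],np.degrees(s['tool_rot']),s['grip_width'])
im,d=bot.grab_frame("side");cv2.imwrite("pics/s2.png",cv2.resize(im[140:290,240:400,::-1],None,fx=4,fy=4))
```

```text
[0.55070582 0.02469844 0.05399572] [-9.00184731e+01 -3.83137909e-02  2.37400077e+01] 0.06398620582015929
```

View pics/s2.png

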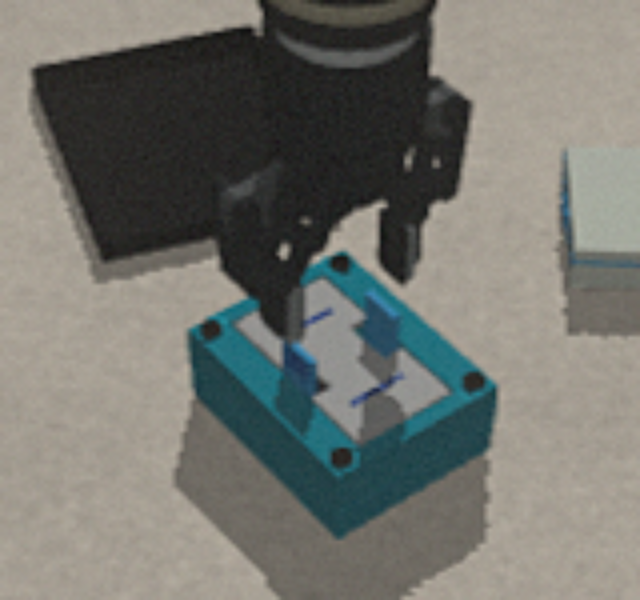

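Run:
```python
from h import *
im,d=bot.grab_frame("side");s=bot.get_state();c=s['tool_pos'];th=s['tool_rot'][2];ex=np.array([np.cos(th),np.sin(th),0])
W=cloud("side",d);ey=np.array([-ex[1],ex[0],0])
q=W-c;X=q@ex*1000;Y=q@ey*1000;Z=q[...,2]*1000
print(c)
for sg in(1,-1):
    m=(X*sg>30)&(X*sg<60)&(abs(Y)<40)&(Z>-10+10)&(Z<60)
    for z0 in range(0,60,5):
        k=m&(Z>=z0)&(Z<z0+5)
        if k.sum():print(sg,z0,k.sum(),'X',np.percentile(X[k],[5,50,95]).round(),'Y',np.percentile(Y[k],[5,50,95]).round())
im=cv2.resize(im,None,fx=4,fy=4)[:,:,::-1].copy()
for sg in(1,-1):
  for z,col in((0,(0,0,255)),(.006,(0,255,255)),(.02,(0,255,0))):
    p=proj("side",c+sg*.032*ex+[0,0,z])*4;cv2.circle(im,tuple(p.astype(int)),4,col,1)
cv2.imwrite("pics/s3.png",im[560:1160,960:1600])
im,d=bot.grab_frame("top");cv2.imwrite("pics/t3.png",cv2.resize(im[130:300,230:400,::-1],None,fx=3.5,fy=3.5))
```

```text
[0.5505932  0.02477352 0.05382759]
1 10 1 X [30. 30. 30.] Y [-12. -12. -12.]
1 15 6 X [30. 31. 31.] Y [-9.  1. 11.]
1 30 2 X [34. 34. 35.] Y [-3. -1.  1.]
1 35 12 X [32. 34. 36.] Y [-10.   2.  10.]
1 40 20 X [32. 34. 40.] Y [-11.  -4.  10.]
1 45 19 X [33. 34. 47.] Y [-10.  -5.   7.]
1 50 21 X [32. 33. 38.] Y [-10.  -3.   9.]
1 55 20 X [32. 34. 46.] Y [-9. -4. 10.]
-1 35 4 X [-38. -37. -36.] Y [-10.  -6.  -3.]
-1 40 11 X [-42. -38. -33.] Y [-11.  -9.  -0.]
-1 45 22 X [-45. -42. -34.] Y [-10.  -6.   6.]
-1 50 16 X [-45. -39. -34.] Y [-11.  -6.   5.]
-1 55 21 X [-45. -42. -32.] Y [-11.  -6.   6.]
```

View pics/s3.png

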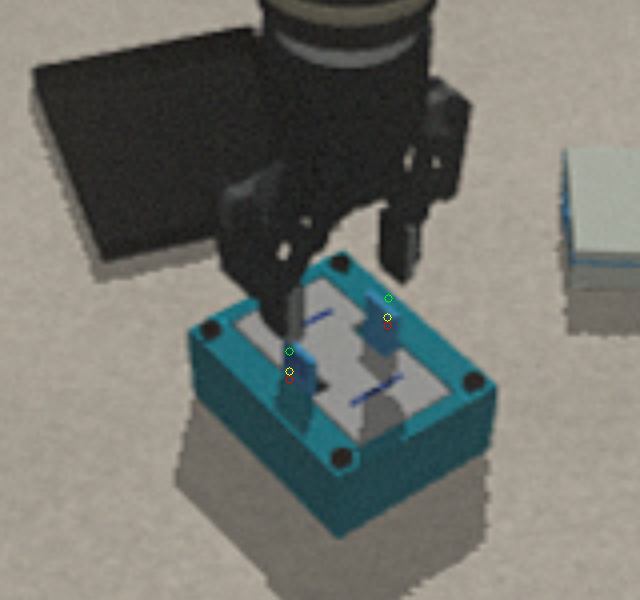

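View pics/t3.png

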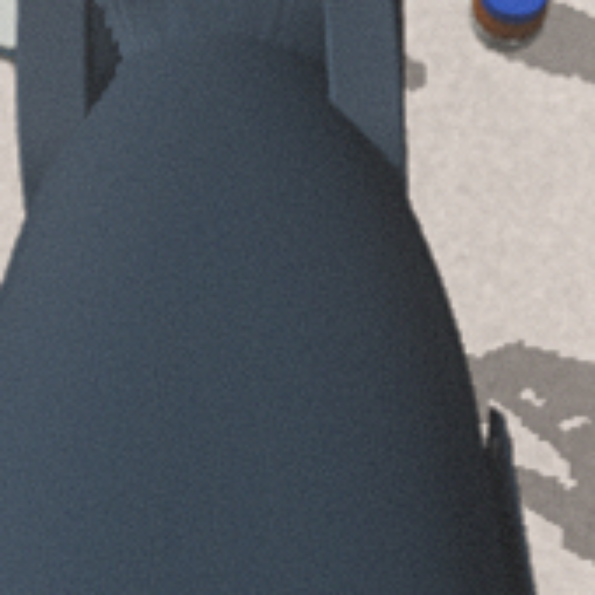

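The side view puts the fingertips about 30 mm above the reported TCP, around z=0.085, at picture pixels (285,335) and (405,280). I'll trust the picture and go down in small steps, watching the force.

>>> play_rows:
  rows:
    - [[0, 0.7, -4, 0, 0, 0, 0.8], [0, 0, -4, 0, 0, 0, 0.8], [0, 0, -4, 0, 0, 0, 0.8], [0, 0, 0, 0, 0, 0, 0.8]]

```text
t: 3.5
tool_pos: [0.5498, 0.0254, 0.0406]
tool_rot: [-1.57, 0.001, 0.414]
force: [-0.7, 0.8, -0.1]
grip_width: 0.0684
```

```bash
cat > look.py <<'E'
from h import *
import sys
im,d=bot.grab_frame("side");s=bot.get_state();c=s['tool_pos'];th=s['tool_rot'][2];ex=np.array([np.cos(th),np.sin(th),0])
W=cloud("side",d);ey=np.array([-ex[1],ex[0],0])
q=W-c;X=q@ex*1000;Y=q@ey*1000;Z=W[...,2]*1000
v=im.max(-1)
print(c,s['force'],s['grip_width'])
for sg in(1,-1):
    m=(X*sg>18)&(X*sg<60)&(abs(Y)<20)&(v<75)
    for z0 in range(44,100,3):
        k=m&(Z>=z0)&(Z<z0+3)
        if k.sum():print(sg,z0,k.sum(),'X',np.percentile(X[k],[5,50,95]).round(),'Y',np.percentile(Y[k],[5,50,95]).round())
u,w=proj("side",c+[0,0,.03]).astype(int)
cv2.imwrite("pics/%s.png"%sys.argv[1],cv2.resize(im[w-70:w+70,u-80:u+80,::-1],None,fx=4,fy=4,interpolation=cv2.INTER_CUBIC))
E
python3 look.py s4
```

```text
[0.54999767 0.02541121 0.04098634] [0.07738919 0.90228251 0.40245506] 0.0679432165140556
1 74 2 X [36. 36. 37.] Y [4. 5. 5.]
1 77 6 X [35. 35. 37.] Y [-6.  3.  8.]
1 80 7 X [35. 35. 37.] Y [-6.  4. 11.]
1 83 8 X [35. 35. 36.] Y [-9. -2. 10.]
1 86 10 X [35. 36. 37.] Y [-11.   1.  12.]
1 89 6 X [35. 35. 43.] Y [-6. -2.  8.]
1 92 15 X [34. 36. 39.] Y [-11.  -6.   6.]
1 95 9 X [34. 36. 40.] Y [-8.  5. 12.]
1 98 6 X [35. 36. 40.] Y [-11.  -7.   3.]
-1 44 10 X [-50. -49. -44.] Y [-14.  -1.  17.]
-1 47 6 X [-51. -39. -31.] Y [-15.  -7.   5.]
-1 50 1 X [-23. -23. -23.] Y [-11. -11. -11.]
-1 53 1 X [-22. -22. -22.] Y [-11. -11. -11.]
-1 56 1 X [-24. -24. -24.] Y [-13. -13. -13.]
-1 77 1 X [-34. -34. -34.] Y [-10. -10. -10.]
-1 80 1 X [-37. -37. -37.] Y [-11. -11. -11.]
-1 83 5 X [-45. -41. -37.] Y [-9. -5.  3.]
-1 86 9 X [-46. -44. -39.] Y [-10.  -5.   4.]
-1 89 9 X [-47. -46. -38.] Y [-9. -5.  4.]
-1 92 7 X [-47. -46. -38.] Y [-9. -6.  7.]
-1 95 10 X [-47. -44. -37.] Y [-10.  -5.   5.]
-1 98 9 X [-46. -46. -41.] Y [-7. -5.  5.]
```

View pics/s4.png

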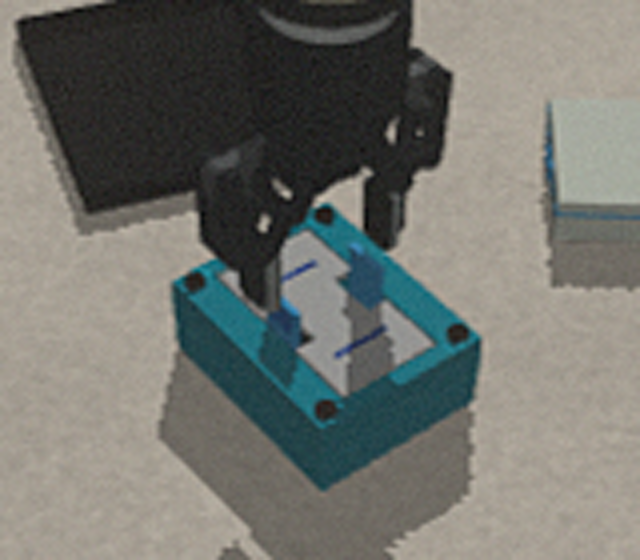

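The tips are at about z=73 mm, flanking the tabs symmetrically, which confirms a roughly 32 mm offset at this opening. I'll descend another 15 mm.

>>> play_rows:
  rows:
    - [[0.2, 0.3, -4, 0, 0, 0, 0.8], [0, 0, -4, 0, 0, 0, 0.8], [0, 0, -4, 0, 0, 0, 0.8], [0, 0, -3, 0, 0, 0, 0.8], [0, 0, 0, 0, 0, 0, 0.72], [0, 0, 0, 0, 0, 0, 0.72]]

```text
t: 4.15
tool_pos: [0.5505, 0.0257, 0.0264]
tool_rot: [-1.571, 0.0, 0.414]
force: [0.1, 0.3, -0.2]
grip_width: 0.0615
```

```bash
python3 look.py s5
```

```text
[0.55063546 0.02571099 0.02655921] [-0.46732601 -0.17785485  1.11002715] 0.06178693945954706
1 47 1 X [24. 24. 24.] Y [15. 15. 15.]
1 68 6 X [31. 33. 33.] Y [-8.  0. 10.]
1 71 5 X [31. 31. 33.] Y [-6. -1.  5.]
1 74 10 X [30. 32. 36.] Y [-11.  -2.  10.]
1 77 11 X [31. 32. 38.] Y [-12.  -3.   9.]
1 80 9 X [31. 32. 40.] Y [-11.  -6.   7.]
1 83 12 X [31. 32. 39.] Y [-10.  -1.   8.]
1 86 7 X [31. 32. 32.] Y [-8.  1.  8.]
1 89 14 X [31. 32. 41.] Y [-10.  -6.   9.]
1 92 10 X [31. 32. 39.] Y [-10.  -4.   8.]
1 95 16 X [31. 32. 35.] Y [-10.   1.   9.]
1 98 6 X [30. 33. 36.] Y [-9. -3.  8.]
-1 44 9 X [-51. -50. -50.] Y [-16.  -2.  16.]
-1 47 8 X [-51. -47. -32.] Y [-19.  -6.   9.]
-1 50 1 X [-23. -23. -23.] Y [-11. -11. -11.]
-1 53 1 X [-24. -24. -24.] Y [-12. -12. -12.]
-1 56 1 X [-24. -24. -24.] Y [-12. -12. -12.]
-1 59 1 X [-36. -36. -36.] Y [-7. -7. -7.]
-1 65 5 X [-36. -32. -30.] Y [-11.  -9.  -4.]
-1 68 4 X [-43. -42. -40.] Y [-7. -4.  0.]
-1 71 10 X [-44. -41. -32.] Y [-11.  -2.   4.]
-1 74 12 X [-43. -38. -32.] Y [-11.  -5.   5.]
-1 77 5 X [-44. -42. -39.] Y [-7. -3.  5.]
-1 80 9 X [-43. -39. -34.] Y [-8. -5.  5.]
-1 83 8 X [-45. -43. -32.] Y [-9. -4.  4.]
-1 86 7 X [-43. -41. -38.] Y [-7. -5.  3.]
-1 89 8 X [-43. -40. -32.] Y [-10.  -6.  -3.]
-1 92 5 X [-43. -42. -34.] Y [-9. -6. -4.]
-1 95 3 X [-44. -42. -40.] Y [-6. -6. -3.]
-1 98 5 X [-44. -41. -38.] Y [-10.  -5.  -5.]
```

View pics/s5.png

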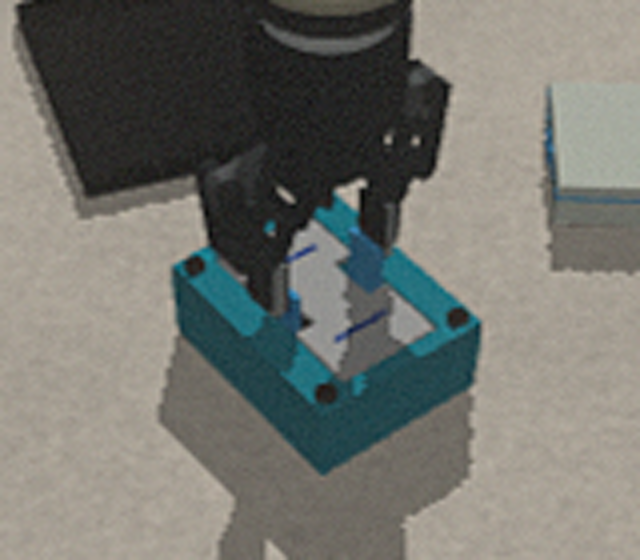

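>>> play_rows:
  rows:
    - [[0, 0, -3, 0, 0, 0, 0.72], [0, 0, -3, 0, 0, 0, 0.72], [0, 0, 0, 0, 0, 0, 0.72]]

```text
t: 4.5
tool_pos: [0.5503, 0.0257, 0.02]
tool_rot: [-1.571, 0.001, 0.414]
force: [-0.6, 0.1, -0.1]
grip_width: 0.0616
```

```bash
python3 look.py s6|grep -v ' [789].\? '
```

```text
[0.55032749 0.02572001 0.02018825] [-0.45018247 -0.08706511  0.05899629] 0.061470689525187375
1 62 1 X [32. 32. 32.] Y [-11. -11. -11.]
1 65 1 X [31. 31. 31.] Y [-12. -12. -12.]
1 68 5 X [31. 33. 36.] Y [-9. -8. 10.]
-1 50 2 X [-35. -30. -24.] Y [-11.   0.  12.]
-1 53 1 X [-24. -24. -24.] Y [-12. -12. -12.]
-1 56 1 X [-23. -23. -23.] Y [-12. -12. -12.]
-1 59 2 X [-33. -31. -30.] Y [-10. -10. -10.]
```

View pics/s6.png

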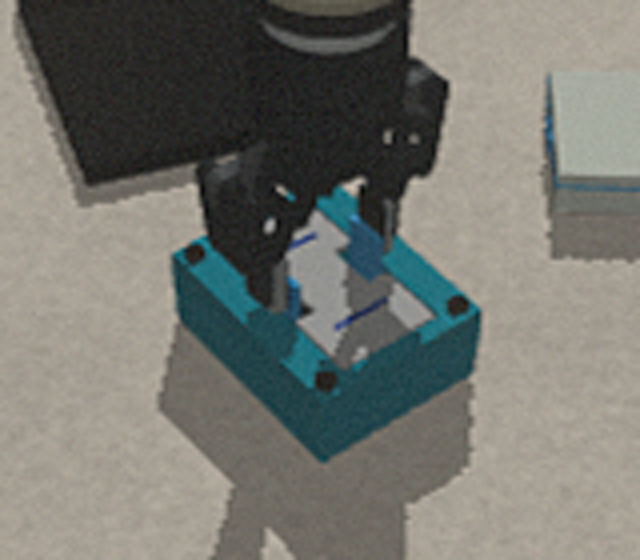

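Tips are at about z=57 mm beside the tabs, overlapping them by roughly 15 mm. Now squeeze.

>>> play_rows:
  rows:
    - [[0, 0, 0, 0, 0, 0, 0.6], [0, 0, 0, 0, 0, 0, 0.5], [0, 0, 0, 0, 0, 0, 0.4], [0, 0, 0, 0, 0, 0, 0.4], [0, 0, 0, 0, 0, 0, 0.4], [0, 0, 0, 0, 0, 0, 0.4], [0, 0, 0, 0, 0, 0, 0.4]]
  newtons: 30

```text
t: 5.25
tool_pos: [0.5508, 0.0257, 0.0214]
tool_rot: [-1.571, -0.001, 0.414]
force: [-1.4, -0.5, 8.8]
grip_width: 0.0429
```

```bash
python3 look.py s7|grep -v ' [789]. '
```

```text
[0.55081772 0.02568268 0.02143415] [-1.73926406 -0.82161134  8.87122792] 0.042358274928313004
1 44 2 X [32. 33. 33.] Y [-7. -6. -4.]
1 56 1 X [23. 23. 23.] Y [-11. -11. -11.]
1 65 1 X [26. 26. 26.] Y [-11. -11. -11.]
1 68 3 X [24. 26. 29.] Y [-11. -10.  -4.]
-1 44 12 X [-52. -50. -40.] Y [-19.  -8.  13.]
-1 47 7 X [-51. -51. -34.] Y [-15.  -4.  15.]
-1 53 1 X [-38. -38. -38.] Y [-4. -4. -4.]
-1 56 4 X [-29. -26. -23.] Y [-9. -5. -4.]
-1 59 2 X [-33. -31. -30.] Y [-6. -6. -6.]
-1 62 11 X [-34. -33. -22.] Y [-9. -1.  6.]
-1 65 6 X [-34. -32. -29.] Y [-7. -5.  4.]
-1 68 6 X [-34. -30. -24.] Y [-9. -6. -5.]
```

View pics/s7.png

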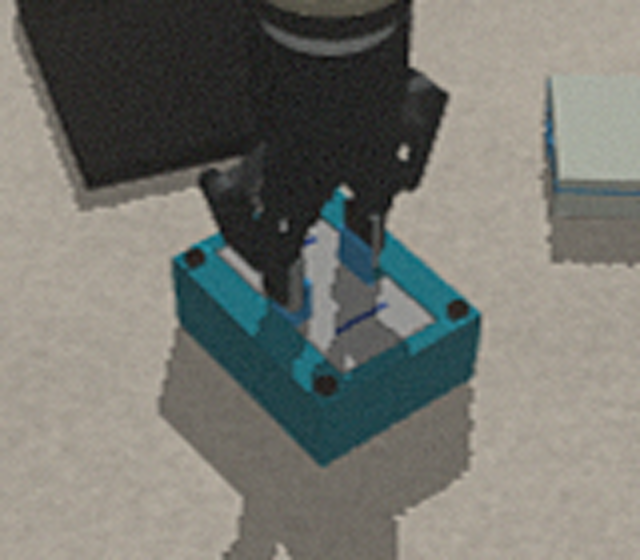

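Width is 43 mm, so both tabs are at their stops. Lift straight up.

>>> play_rows:
  rows:
    - [[0, 0, 0, 0, 0, 0, 0.4], [0, 0, 3, 0, 0, 0, 0.4], [0, 0, 5, 0, 0, 0, 0.4], [0, 0, 8, 0, 0, 0, 0.4], [0, 0, 10, 0, 0, 0, 0.4], [0, 0, 10, 0, 0, 0, 0.4], [0, 0, 10, 0, 0, 0, 0.4], [0, 0, 0, 0, 0, 0, 0.4]]

```text
t: 6.1
tool_pos: [0.5517, 0.0258, 0.0683]
tool_rot: [-1.572, -0.003, 0.414]
force: [0.7, -0.5, -0.8]
grip_width: 0.042
```

```bash
python3 look.py s8|head -1
```

```text
[0.5512166  0.02573352 0.06744916] [ 0.0814766   0.00722441 -1.63574028] 0.04256615140764953
```

View pics/s8.png

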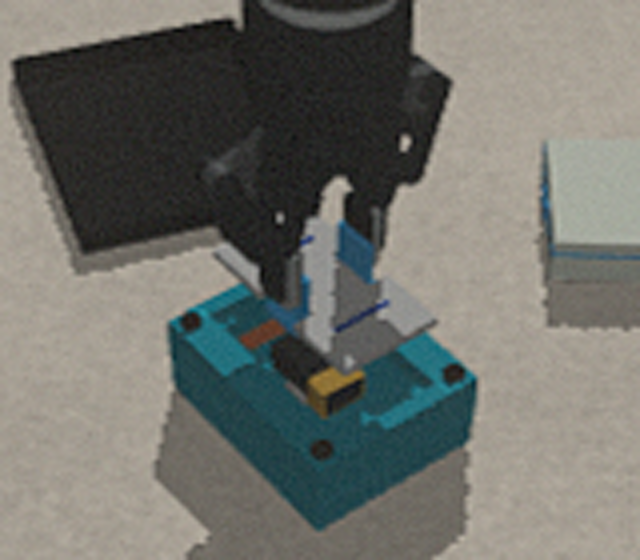

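The cover is clear of the base and the battery is visible in the well. Carry it to the tray.

>>> play_rows:
  rows:
    - [[0, 0, 12, 0, 0, 0, 0.4], [0, 10, 12, 0, 0, 0, 0.4], [-4, 20, 8, 0, 0, -2.3, 0.4], [-5, 34, 0, 0, 0, -2.3, 0.4], [-5, 34, 0, 0, 0, -2.3, 0.4], [-5, 34, 0, 0, 0, -2.3, 0.4], [-5, 34, 0, 0, 0, -2.3, 0.4], [-5, 34, 0, 0, 0, -2.3, 0.4], [-5, 30, 0, 0, 0, -2.3, 0.4], [-4.5, 21, 0, 0, 0, -2.3, 0.4]]

```text
t: 7.15
tool_pos: [0.5115, 0.2795, 0.0993]
tool_rot: [-1.57, -0.001, 0.093]
force: [-0.8, -1.0, -1.3]
grip_width: 0.0422
```

>>> play_rows:
  rows:
    - [[0, 0, -10, 0, 0, 0, 0.4], [0, 0, -20, 0, 0, 0, 0.4], [0, 0, -20, 0, 0, 0, 0.4], [0, 0, -15, 0, 0, 0, 0.4], [0, 0, -10, 0, 0, 0, 0.4], [0, 0, 0, 0, 0, 0, 0.4]]

```text
t: 7.75
tool_pos: [0.5112, 0.276, 0.0223]
tool_rot: [-1.572, 0.002, 0.093]
force: [-0.2, -0.1, 0.6]
grip_width: 0.0428
```

```bash
cat > cov.py <<'E'
from h import *
import sys
im,d=bot.grab_frame("side");s=bot.get_state();c=s['tool_pos'];th=s['tool_rot'][2]
print(s['t'],c,np.degrees(s['tool_rot']),s['force'],s['grip_width'])
W=cloud("side",d);hsv=cv2.cvtColor(im,cv2.COLOR_RGB2HSV)
q=W[...,:2]-c[:2]
m=(np.hypot(*np.moveaxis(q,-1,0))<.075)&(hsv[...,2]>85)&(hsv[...,1]<50)&(W[...,2]>.008)
P=W[m]
if len(P)>20:
    A=np.c_[P[:,:2]-c[:2],np.ones(len(P))];k,*_=np.linalg.lstsq(A,P[:,2],rcond=None)
    print('plate top plane',k.round(4),len(P),rect(P))
u,w=proj("side",[c[0],c[1],c[2]+.03]).astype(int);w=max(w,75)
cv2.imwrite("pics/%s.png"%sys.argv[1],cv2.resize(im[w-75:w+75,u-80:u+80,::-1],None,fx=4,fy=4,interpolation=cv2.INTER_CUBIC))
E
python3 cov.py s9
```

```text
7.8 [0.51182154 0.27635652 0.0232925 ] [-9.00240106e+01  5.68822889e-02  5.33863088e+00] [ 0.23609729  0.27194829 -0.66359929] 0.042740881893887084
plate top plane [-1.1668 -0.3996  0.0924] 720 ((509.998779296875, 276.12841796875), (115.80258178710938, 114.71858978271484), 52.915706634521484)
```

View pics/s9.png

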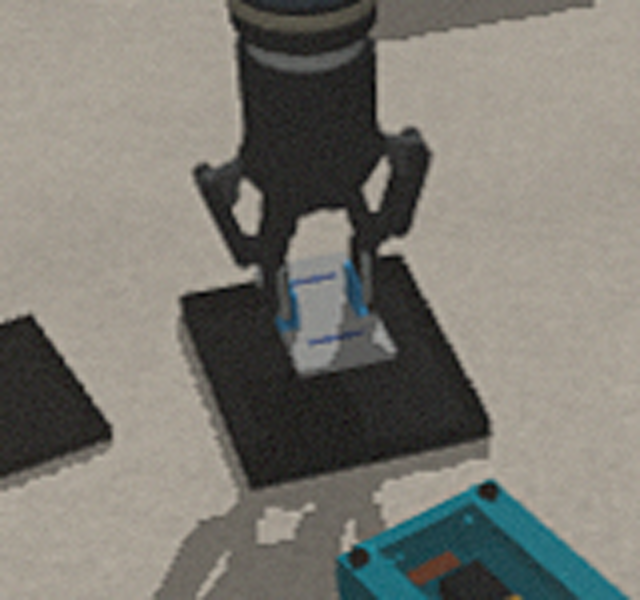

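>>> play_rows:
  rows:
    - [[0, 0, -8, 0, 0, 0, 0.4], [0, 0, -8, 0, 0, 0, 0.4], [0, 0, -7, 0, 0, 0, 0.4], [0, 0, -4, 0, 0, 0, 0.4], [0, 0, -2, 0, 0, 0, 0.4], [0, 0, -2, 0, 0, 0, 0.4], [0, 0, 0, 0, 0, 0, 0.4]]

```text
t: 8.5
tool_pos: [0.512, 0.2767, -0.0077]
tool_rot: [-1.571, 0.0, 0.093]
force: [-0.4, -0.1, -1.7]
grip_width: 0.0425
```

```bash
python3 cov.py s10
```

```text
8.55 [ 0.51208638  0.27673272 -0.00747787] [-9.00003713e+01  3.08682310e-03  5.34425848e+00] [-0.09667349 -0.06737789 -0.559623  ] 0.04237494118741909
plate top plane [-1.6668 -0.322   0.0611] 667 ((509.5211181640625, 277.8055419921875), (111.93211364746094, 119.03794860839844), 50.636722564697266)
```

View pics/s10.png

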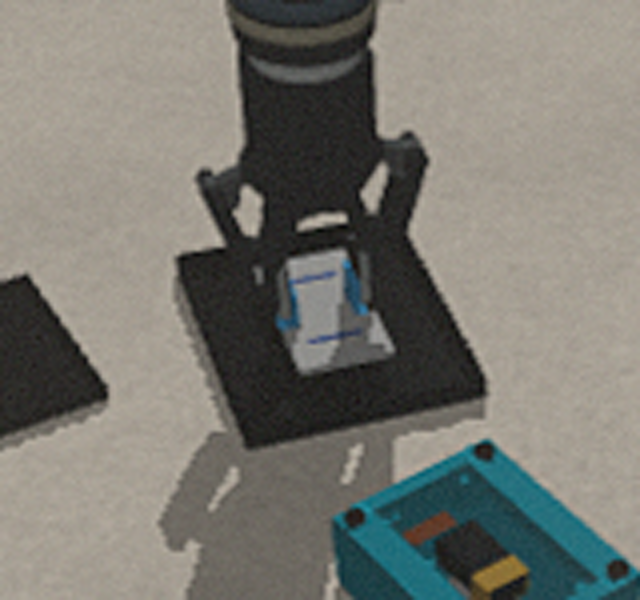

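Not touching yet. I'll go on in 1.5 mm steps.

>>> play_rows:
  rows:
    - [[0, 0, -1.5, 0, 0, 0, 0.4], [0, 0, -1, 0, 0, 0, 0.4], [0, 0, -1, 0, 0, 0, 0.4], [0, 0, 0, 0, 0, 0, 0.4]]

```text
t: 8.95
tool_pos: [0.512, 0.2767, -0.0111]
tool_rot: [-1.571, 0.0, 0.093]
force: [0.2, -0.1, -0.8]
grip_width: 0.0427
```

>>> play_rows:
  rows:
    - [[0, 0, -0.7, 0, 0, 0, 0.4], [0, 0, -0.7, 0, 0, 0, 0.4], [0, 0, -0.6, 0, 0, 0, 0.4], [0, 0, 0, 0, 0, 0, 0.4]]

```text
t: 9.35
tool_pos: [0.5121, 0.2768, -0.0122]
tool_rot: [-1.571, -0.0, 0.093]
force: [-2.3, -1.3, 9.0]
grip_width: 0.0425
```

Contact at 9 N, at the predicted height. Release gently.

>>> play_rows:
  rows:
    - [[0, 0, 0, 0, 0, 0, 0.55], [0, 0, 0, 0, 0, 0, 0.62], [0, 0, 0, 0, 0, 0, 0.68], [0, 0, 0, 0, 0, 0, 0.74], [0, 0, 0, 0, 0, 0, 0.8], [0, 0, 0, 0, 0, 0, 0.85], [0, 0, 0, 0, 0, 0, 0.85], [0, 0, 0, 0, 0, 0, 0.85], [0, 0, 0, 0, 0, 0, 0.85]]

```text
t: 10.25
tool_pos: [0.5121, 0.2767, -0.013]
tool_rot: [-1.571, 0.0, 0.093]
force: [-0.6, -0.5, -0.4]
grip_width: 0.0726
```

```bash
python3 cov.py s11
```

```text
10.3 [ 0.51206263  0.27670739 -0.01301128] [-8.99999236e+01  3.97475594e-03  5.34109671e+00] [-0.53380572 -0.55431042  0.67733118] 0.07257434226301766
plate top plane [-1.3116 -0.4844  0.0537] 727 ((512.6265869140625, 275.8917236328125), (106.49089050292969, 114.01541137695312), 42.1941032409668)
```

View pics/s11.png

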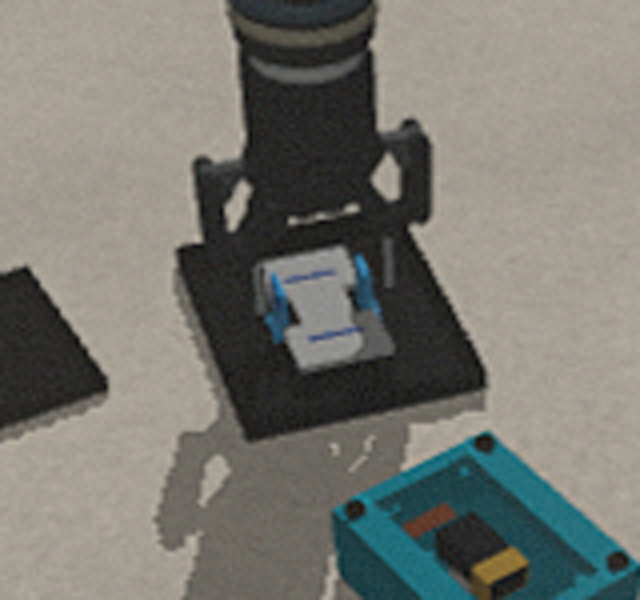

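Released: tabs sprung out, cover flat. Rise, then measure the cover and battery.

>>> play_rows:
  rows:
    - [[0, 0, 5, 0, 0, 0, 0.85], [0, 0, 10, 0, 0, 0, 0.85], [0, 0, 20, 0, 0, 0, 0.85], [0, 0, 30, 0, 0, 0, 0.85], [0, 0, 40, 0, 0, 0, 0.85], [0, 0, 30, 0, 0, 0, 0.85], [0, 0, 0, 0, 0, 0, 0.85]]

```text
t: 11.0
tool_pos: [0.5145, 0.278, 0.1275]
tool_rot: [-1.568, -0.007, 0.093]
force: [0.8, 0.1, -0.3]
grip_width: 0.0726
```

Run:
```python
from h import *
th=np.radians(23.9);ex=np.array([np.cos(th),np.sin(th)]);ey=np.array([-ex[1],ex[0]]);c=np.array([.5504,.0258])
print(bot.get_state()['tool_pos'])
for n in ("top","side"):
    im,d=bot.grab_frame(n);W=cloud(n,d);z=W[...,2];np.save(n+"1.npy",d)
    cv2.imwrite(f"pics/{n}1.png",im[:,:,::-1])
    q=(W[...,:2]-c);X=q@ex*1000;Y=q@ey*1000
    m=(abs(X)<25)&(abs(Y)<45)&(z>.036)&(z<.046)
    P=np.c_[X[m],Y[m]].astype(np.float32)
    if m.sum()>20: print(n,'battery',m.sum(),np.median(z[m]),cv2.minAreaRect(P),np.percentile(P,[2,98],axis=0).round(1))
    hsv=cv2.cvtColor(im,cv2.COLOR_RGB2HSV)
    m=(np.hypot(W[...,0]-.512,W[...,1]-.277)<.09)&(hsv[...,2]>90)&(z<.03)&(hsv[...,1]<60)&(z>.01)
    P=W[m]
    if len(P)>50:
        k,*_=np.linalg.lstsq(np.c_[P[:,:2]-[.512,.277],np.ones(len(P))],P[:,2],rcond=None);print('cover',len(P),k.round(4),rect(P))
    u,w=proj(n,[*c,.04]).astype(int)
    cv2.imwrite(f"pics/b_{n}.png",cv2.resize(im[w-50:w+50,u-60:u+60,::-1],None,fx=5,fy=5,interpolation=cv2.INTER_CUBIC))
```

```text
[0.51446437 0.27802642 0.1274789 ]
top battery 322 0.04009755467929077 ((0.13971710205078125, 3.1167430877685547), (48.29475402832031, 27.117311477661133), 88.10749053955078) [[-13.  -19.9]
 [ 12.6  26.3]]
cover 1126 [-0.0118 -0.0027  0.0159] ((535.198974609375, 277.3102111816406), (108.01636505126953, 103.53340911865234), 5.982211112976074)
side battery 235 0.040025909437347185 ((1.103013038635254, 1.622396469116211), (49.3658561706543, 28.30470085144043), 87.64263916015625) [[-12.1 -21.7]
 [ 14.2  25.3]]
cover 517 [-0.0001 -0.0004  0.0162] ((535.0572509765625, 279.6806945800781), (107.50399780273438, 111.96700286865234), 5.552443981170654)
```

View pics/side1.png

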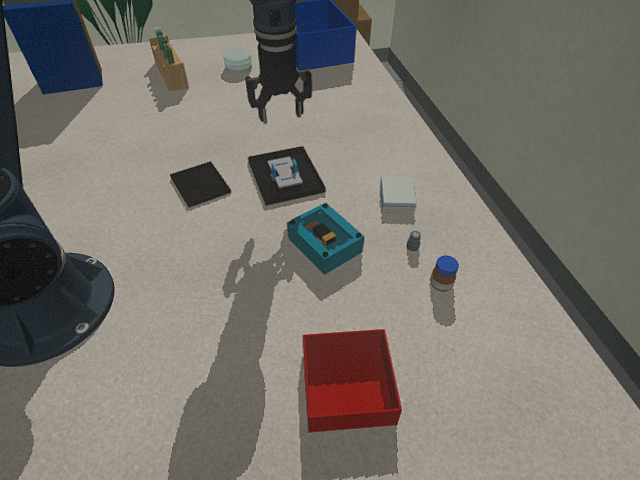

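View pics/b_top.png

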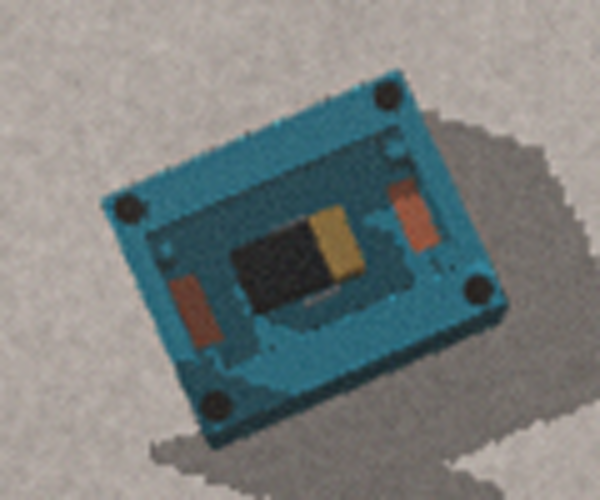

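View pics/b_side.png

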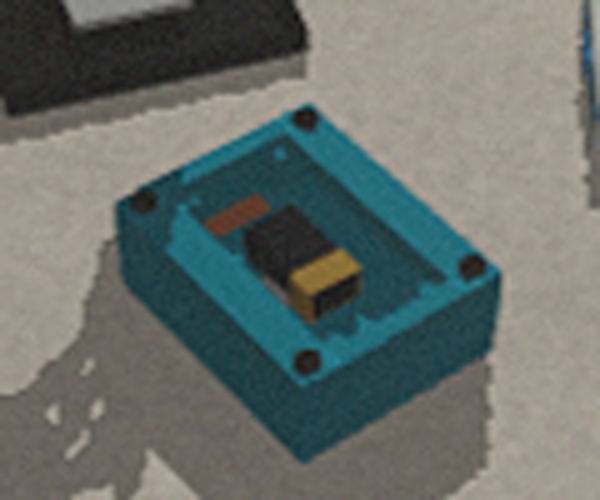

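The cover lies flat in the tray, its plate top at z≈16 mm with no tilt. The battery is at about (0.550, 0.028), long side at about 112°. I'll grip it along its length, where the well has free space at both ends.

>>> play_rows:
  rows:
    - [[3, -25, 0, 0, 0, -8, 0.75], [4, -28, 0, 0, 0, -8, 0.75], [4, -28, 0, 0, 0, -8, 0.75], [4, -28, 0, 0, 0, -8, 0.75], [4, -28, 0, 0, 0, -8, 0.75], [4, -28, 0, 0, 0, -8, 0.75], [4, -28, 0, 0, 0, -8, 0.75], [4, -28, 0, 0, 0, -8, 0.75], [4, -28, -15, 0, 0, -8, 0.75], [0, 0, -20, 0, 0, -1.3, 0.75]]

```text
t: 12.1
tool_pos: [0.5473, 0.0249, 0.0863]
tool_rot: [-1.571, -0.001, -1.194]
force: [-0.5, -0.0, -0.3]
grip_width: 0.064
```

>>> play_rows:
  rows:
    - [[0, 0, -20, 0, 0, 0, 0.75], [0, 0, -10, 0, 0, 0, 0.75], [0, 0, -8, 0, 0, 0, 0.75], [0, 0, 0, 0, 0, 0, 0.75]]

```text
t: 12.5
tool_pos: [0.5462, 0.0279, 0.0479]
tool_rot: [-1.573, 0.001, -1.186]
force: [-0.2, -0.3, -0.2]
grip_width: 0.064
```

```bash
cat > bl.py <<'E'
from h import *
import sys
im,d=bot.grab_frame("side");s=bot.get_state();c=s['tool_pos'];th=s['tool_rot'][2]
print(s['t'],c,np.degrees(s['tool_rot']),s['force'],s['grip_width'])
ex=np.array([np.cos(th),np.sin(th),0]);ey=np.array([-ex[1],ex[0],0])
W=cloud("side",d);q=W-c;X=q@ex*1000;Y=q@ey*1000;Z=W[...,2]*1000;v=im.max(-1)
for sg in(1,-1):
    m=(X*sg>20)&(X*sg<60)&(abs(Y)<14)&(v<75)&(Z>44)
    print(sg,[(z0,int((m&(Z>=z0)&(Z<z0+3)).sum())) for z0 in range(44,100,3)],np.percentile(X[m],[5,50,95]).round() if m.any() else '',np.percentile(Y[m],[5,50,95]).round()if m.any() else '')
u,w=proj("side",[.5504,.0258,.06]).astype(int)
cv2.imwrite("pics/%s.png"%sys.argv[1],cv2.resize(im[w-75:w+75,u-80:u+80,::-1],None,fx=4,fy=4,interpolation=cv2.INTER_CUBIC))
E
python3 bl.py g1
```

```text
12.55 [0.54683649 0.02792858 0.04879622] [-9.00392063e+01  1.78147480e-02 -6.79302052e+01] [0.71193219 0.33148417 0.16529749] 0.06392344625547458
1 [(44, 0), (47, 0), (50, 0), (53, 0), (56, 0), (59, 0), (62, 0), (65, 0), (68, 0), (71, 0), (74, 0), (77, 0), (80, 0), (83, 2), (86, 0), (89, 8), (92, 11), (95, 8), (98, 7)] [29. 39. 57.] [-13.  -2.  13.]
-1 [(44, 7), (47, 8), (50, 0), (53, 0), (56, 0), (59, 0), (62, 0), (65, 0), (68, 0), (71, 0), (74, 0), (77, 0), (80, 0), (83, 3), (86, 8), (89, 11), (92, 11), (95, 9), (98, 9)] [-59. -35. -31.] [-13.  -7.   9.]
```

View pics/g1.png

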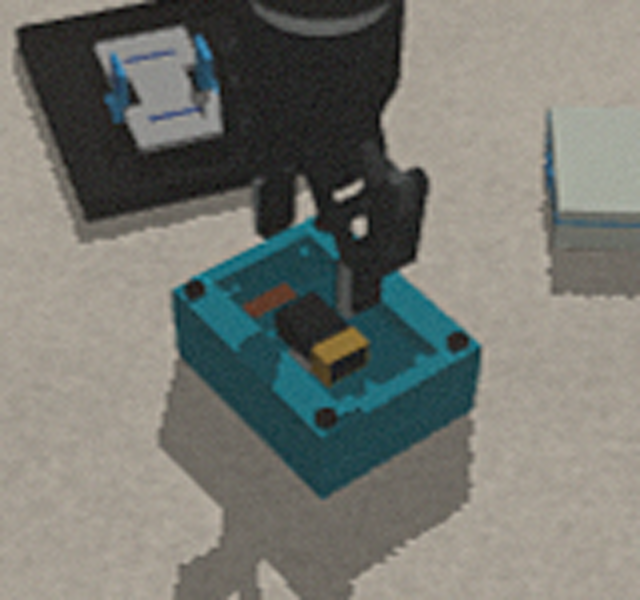

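>>> play_rows:
  rows:
    - [[3, 0.3, -5, 0, 0, 0, 0.75], [0, 0, -10, 0, 0, 0, 0.75], [0, 0, -8, 0, 0, 0, 0.75], [0, 0, -5, 0, 0, 0, 0.75], [0, 0, -4, 0, 0, 0, 0.75], [0, 0, 0, 0, 0, 0, 0.75]]

```text
t: 13.15
tool_pos: [0.5496, 0.0279, 0.0163]
tool_rot: [-1.572, 0.0, -1.186]
force: [0.6, -0.3, 0.3]
grip_width: 0.0645
```

```bash
python3 bl.py g2
```

```text
13.2 [0.54986723 0.02797554 0.01673643] [-9.00272180e+01  1.45960446e-02 -6.79589628e+01] [-0.12383608 -0.47521992 -0.03149542] 0.06403170839159956
1 [(44, 0), (47, 1), (50, 2), (53, 0), (56, 3), (59, 4), (62, 11), (65, 13), (68, 5), (71, 13), (74, 10), (77, 9), (80, 4), (83, 5), (86, 6), (89, 3), (92, 3), (95, 7), (98, 14)] [30. 40. 58.] [-13.  -2.  13.]
-1 [(44, 4), (47, 4), (50, 5), (53, 11), (56, 7), (59, 11), (62, 6), (65, 13), (68, 10), (71, 13), (74, 8), (77, 12), (80, 12), (83, 11), (86, 13), (89, 12), (92, 4), (95, 12), (98, 14)] [-59. -35. -31.] [-13.  -7.   8.]
```

View pics/g2.png

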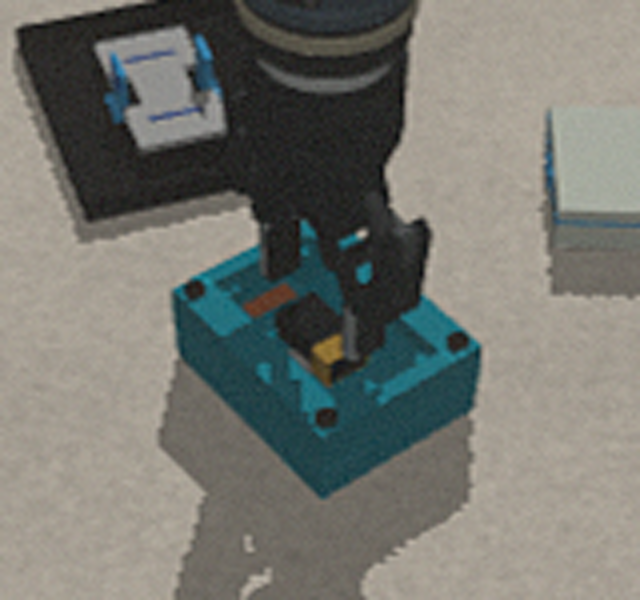

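Tips are just above the rim at about z=50, centred over both ends of the battery. Continue down into the well.

>>> play_rows:
  rows:
    - [[0, 0.3, -4, 0, 0, 0, 0.75], [0, 0, -4, 0, 0, 0, 0.75], [0, 0, -4, 0, 0, 0, 0.75], [0, 0, -3, 0, 0, 0, 0.75], [0, 0, -2, 0, 0, 0, 0.75], [0, 0, 0, 0, 0, 0, 0.75]]

```text
t: 13.8
tool_pos: [0.5498, 0.0283, -0.0004]
tool_rot: [-1.571, 0.0, -1.186]
force: [-0.2, -0.6, -0.8]
grip_width: 0.0641
```

```bash
python3 bl.py g3
```

```text
13.85 [ 5.49963224e-01  2.83018855e-02 -1.58185899e-04] [-9.00144516e+01  1.23051649e-02 -6.79582826e+01] [-1.00322106 -0.28540201  0.71625983] 0.06433521337847396
1 [(44, 9), (47, 8), (50, 6), (53, 11), (56, 9), (59, 9), (62, 7), (65, 4), (68, 4), (71, 6), (74, 4), (77, 4), (80, 10), (83, 15), (86, 19), (89, 18), (92, 10), (95, 11), (98, 22)] [30. 41. 59.] [-13.  -2.  12.]
-1 [(44, 16), (47, 12), (50, 9), (53, 13), (56, 9), (59, 14), (62, 5), (65, 12), (68, 13), (71, 10), (74, 8), (77, 10), (80, 9), (83, 7), (86, 11), (89, 22), (92, 9), (95, 4), (98, 7)] [-59. -36. -31.] [-13.  -7.   8.]
```

View pics/g3.png

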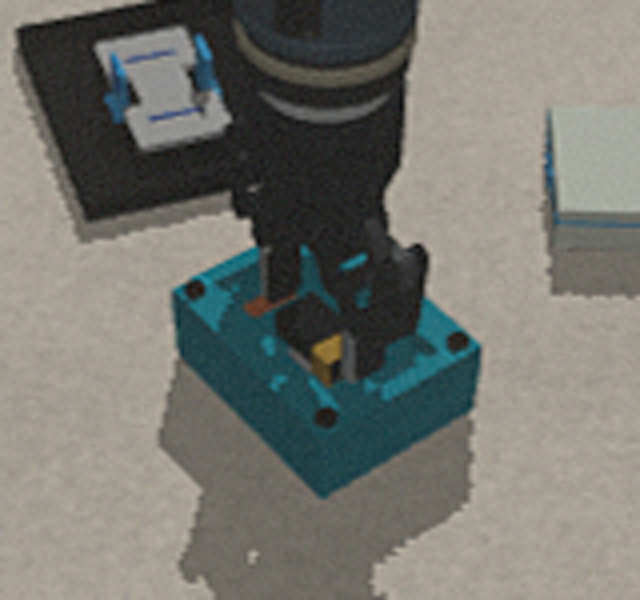

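>>> play_rows:
  rows:
    - [[0, 0, -2, 0, 0, 0, 0.75], [0, 0, 0, 0, 0, 0, 0.65], [0, 0, 0, 0, 0, 0, 0.55], [0, 0, 0, 0, 0, 0, 0.45], [0, 0, 0, 0, 0, 0, 0.4], [0, 0, 0, 0, 0, 0, 0.4], [0, 0, 0, 0, 0, 0, 0.4]]
  newtons: 40

```text
t: 14.55
tool_pos: [0.5501, 0.0283, -0.0018]
tool_rot: [-1.571, 0.0, -1.186]
force: [-2.5, -0.2, 6.0]
grip_width: 0.0469
```

Width is 47 mm, so the battery is gripped. Lift.

>>> play_rows:
  rows:
    - [[0, 0, 3, 0, 0, 0, 0.4], [0, 0, 6, 0, 0, 0, 0.4], [0, 0, 10, 0, 0, 0, 0.4], [0, 0, 15, 0, 0, 0, 0.4], [0, 0, 20, 0, 0, 0, 0.4], [0, 0, 20, 0, 0, 0, 0.4], [0, 0, 20, 0, 0, 0, 0.4], [0, 0, 10, 0, 0, 0, 0.4], [0, 0, 0, 0, 0, 0, 0.4]]

```text
t: 15.45
tool_pos: [0.5511, 0.0284, 0.1036]
tool_rot: [-1.568, -0.001, -1.186]
force: [-0.6, 0.1, -1.5]
grip_width: 0.0476
```

```bash
python3 bl.py g4
```

```text
15.5 [0.55040713 0.0283252  0.10244479] [-8.99331903e+01 -1.82043086e-02 -6.79544324e+01] [-0.59545715 -0.27543164 -0.48056017] 0.04764011223435007
1 [(44, 0), (47, 0), (50, 0), (53, 0), (56, 0), (59, 0), (62, 0), (65, 0), (68, 0), (71, 0), (74, 0), (77, 0), (80, 0), (83, 0), (86, 0), (89, 0), (92, 0), (95, 0), (98, 0)] [26. 37. 52.] [-13.  -2.  13.]
-1 [(44, 9), (47, 8), (50, 0), (53, 0), (56, 0), (59, 0), (62, 0), (65, 0), (68, 0), (71, 0), (74, 0), (77, 0), (80, 0), (83, 0), (86, 0), (89, 0), (92, 0), (95, 0), (98, 0)] [-57. -29. -23.] [-13.  -8.   7.]
```

View pics/g4.png

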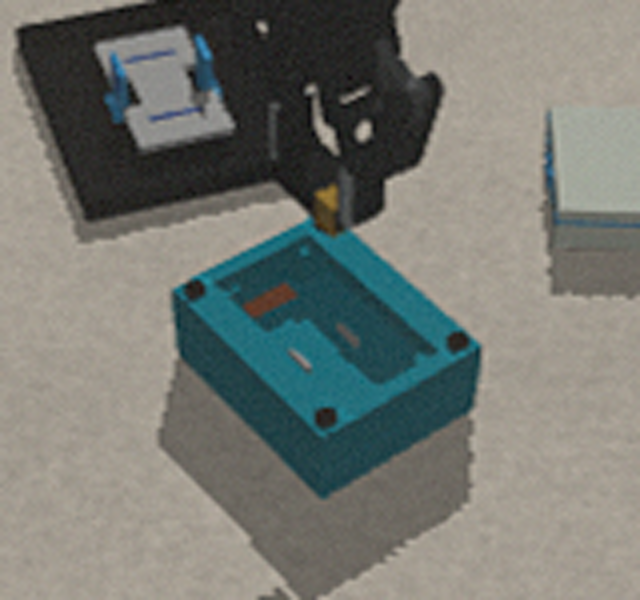

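The battery is held and the well is empty. Carry it to the red box.

>>> play_rows:
  rows:
    - [[-2, -20, 0, 0, 0, -3, 0.4], [-4, -33, 0, 0, 0, -3, 0.4], [-4, -33, 0, 0, 0, -3, 0.4], [-4, -33, 0, 0, 0, -3, 0.4], [-5, -33, 0, 0, 0, -3, 0.4], [-5, -33, 0, 0, 0, -3, 0.4], [-5, -33, 0, 0, 0, -3, 0.4], [-5, -33, 0, 0, 0, -3, 0.4], [-4, -33, 0, 0, 0, -3, 0.4], [-4, -33, 0, 0, 0, -3, 0.4]]

```text
t: 16.5
tool_pos: [0.5071, -0.2897, 0.1006]
tool_rot: [-1.573, 0.001, -1.712]
force: [0.8, 0.3, -0.7]
grip_width: 0.0475
```

>>> play_rows:
  rows:
    - [[0, 0, -10, 0, 0, 0, 0.4], [0, 0, -20, 0, 0, 0, 0.4], [0, 0, -20, 0, 0, 0, 0.4], [0, 0, 0, 0, 0, 0, 0.4]]

```text
t: 16.9
tool_pos: [0.5057, -0.2868, 0.0483]
tool_rot: [-1.577, 0.003, -1.709]
force: [0.5, 0.1, -0.7]
grip_width: 0.0474
```

Run:
```python
from h import *
s=bot.get_state();print(s['t'],s['tool_pos'],np.degrees(s['tool_rot']),s['force'],s['grip_width'])
im,d=bot.grab_frame("side");cv2.imwrite("pics/r1.png",cv2.resize(im[210:450,220:480,::-1],None,fx=2.5,fy=2.5))
```

```text
16.9 [ 0.50568916 -0.2868495   0.04833254] [-90.34111258   0.15125937 -97.92198895] [ 0.51529262  0.07994895 -0.73950022] 0.04742664839799282
```

View pics/r1.png

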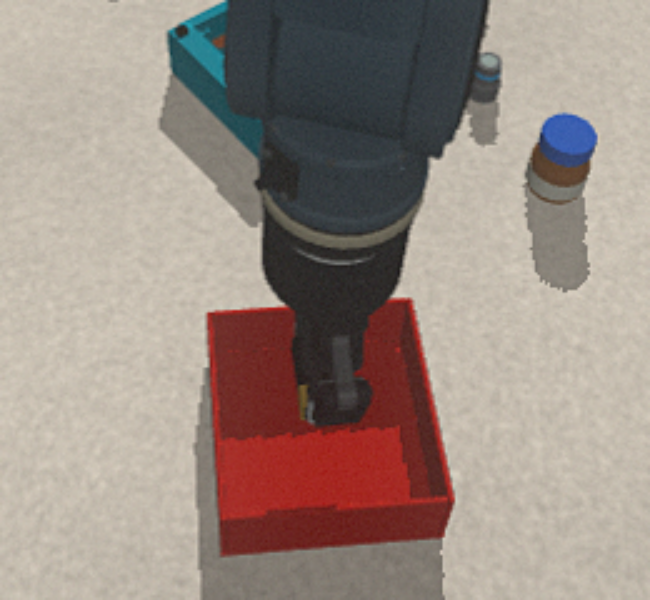

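>>> play_rows:
  rows:
    - [[0, 0, -12, 0, 0, 0, 0.4], [0, 0, -15, 0, 0, 0, 0.4], [0, 0, -15, 0, 0, 0, 0.4], [0, 0, -12, 0, 0, 0, 0.4], [0, 0, -8, 0, 0, 0, 0.4], [0, 0, -2, 0, 0, 0, 0.4], [0, 0, -1, 0, 0, 0, 0.4], [0, 0, 0, 0, 0, 0, 0.4]]

```text
t: 17.75
tool_pos: [0.5084, -0.2889, -0.0126]
tool_rot: [-1.57, -0.0, -1.71]
force: [0.4, 1.0, -0.7]
grip_width: 0.0474
```

>>> play_rows:
  rows:
    - [[0, 0, -3, 0, 0, 0, 0.4], [0, 0, -2, 0, 0, 0, 0.4], [0, 0, -1, 0, 0, 0, 0.4], [0, 0, 0, 0, 0, 0, 0.4]]

```text
t: 18.15
tool_pos: [0.5079, -0.2887, -0.0191]
tool_rot: [-1.571, 0.0, -1.71]
force: [0.6, 0.3, 0.3]
grip_width: 0.0472
```

>>> play_rows:
  rows:
    - [[0, 0, -0.8, 0, 0, 0, 0.4], [0, 0, -0.8, 0, 0, 0, 0.4], [0, 0, -0.5, 0, 0, 0, 0.4], [0, 0, 0, 0, 0, 0, 0.4]]

```text
t: 18.55
tool_pos: [0.5081, -0.2887, -0.0207]
tool_rot: [-1.57, -0.0, -1.71]
force: [-1.1, 0.4, 4.5]
grip_width: 0.0475
```

Touched down with 4.5 N. Release, then rise and clear.

>>> play_rows:
  rows:
    - [[0, 0, 0, 0, 0, 0, 0.6], [0, 0, 0, 0, 0, 0, 0.68], [0, 0, 0, 0, 0, 0, 0.75], [0, 0, 0, 0, 0, 0, 0.75], [0, 0, 5, 0, 0, 0, 0.75], [0, 0, 15, 0, 0, 0, 0.75], [0, 0, 30, 0, 0, 0, 0.75], [0, 0, 40, 0, 0, 0, 0.75], [0, 0, 40, 0, 0, 0, 0.75], [0, 0, 30, 0, 0, 0, 0.75]]

```text
t: 19.55
tool_pos: [0.5085, -0.2889, 0.1419]
tool_rot: [-1.569, -0.001, -1.71]
force: [0.9, -0.8, -0.5]
grip_width: 0.064
```

>>> play_rows:
  rows:
    - [[-30, 0, 20, 0, 0, 0, 0.75], [-40, 0, 20, 0, 0, 0, 0.75], [-40, 0, 0, 0, 0, 0, 0.75], [-40, 0, 0, 0, 0, 0, 0.75], [-20, 0, 0, 0, 0, 0, 0.75], [0, 0, 0, 0, 0, 0, 0.75], [0, 0, 0, 0, 0, 0, 0.75]]

```text
t: 20.25
tool_pos: [0.3383, -0.289, 0.1795]
tool_rot: [-1.569, -0.001, -1.711]
force: [0.2, 0.7, 0.7]
grip_width: 0.0636
```

Run:
```python
from h import *
s=bot.get_state();print(s['t'],s['tool_pos'],s['force'],s['grip_width'])
for n in("top","side"):
    im,d=bot.grab_frame(n);cv2.imwrite(f"pics/{n}_end.png",im[:,:,::-1]);W=cloud(n,d);z=W[...,2]
    m=(abs(W[...,0]-.508)<.06)&(abs(W[...,1]+.2894)<.06)&(z>.014)&(z<.045)&(im[...,1]>.5*im[...,0])
    if m.sum()>20:print(n,'battery',m.sum(),np.median(z[m]),rect(W[m]))
    hsv=cv2.cvtColor(im,cv2.COLOR_RGB2HSV)
    m=(abs(W[...,0]-.512)<.06)&(abs(W[...,1]-.277)<.075)&(hsv[...,2]>80)&(z<.03)&(z>.01)
    P=W[m];k,*_=np.linalg.lstsq(np.c_[P[:,:2]-[.512,.277],np.ones(len(P))],P[:,2],rcond=None);print('cover',len(P),k.round(4),rect(P))
```

```text
20.25 [ 0.3382719  -0.28901856  0.17950762] [0.22019645 0.74028132 0.74559283] 0.06361060387447652
top battery 337 0.02078314427329131 ((534.0973510742188, -301.7479553222656), (52.17347717285156, 102.2637939453125), 61.32030487060547)
cover 1302 [ 0.0009 -0.0041  0.0158] ((510.63360595703125, 276.83184814453125), (68.99583435058594, 108.11649322509766), 5.223548889160156)
side battery 478 0.021432636525339277 ((522.2467041015625, -312.5732116699219), (47.53082275390625, 108.62762451171875), 30.419586181640625)
cover 636 [0.0001 0.0032 0.0164] ((508.9184875488281, 277.27484130859375), (62.48989486694336, 112.16064453125), 5.862405300140381)
```

View pics/side_end.png

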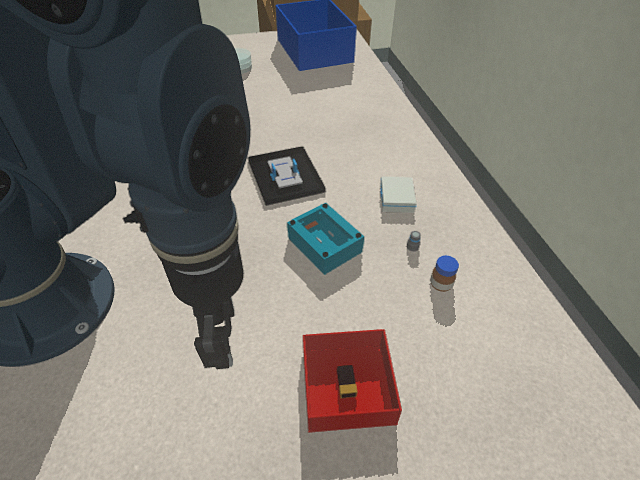

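View pics/top_end.png

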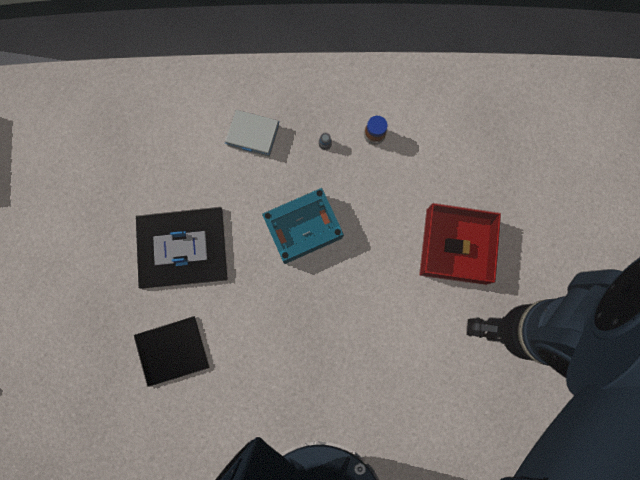

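The cover lies flat in the larger tray at (181,248) and the battery is in the red box at (458,246). The slide box, jar and objective are at their starting pixels, and the gripper is open and clear. Handing in.

```bash
python3 -c "
from workcell import bot
print(bot.finish_job())"
```

```text
the job is handed in; nothing more can be done
None
```

The job is done and handed in at about 20.4 s, against the 51 s limit; no verdict is reported. I squeezed both tabs to their stops, lifted the cover out and lowered it onto the floor of the larger black tray. I then lifted the battery out by its ends, set it on the red box's floor, released it and moved the arm away.

**Last checks:**
- **Cover:** it lies flat with its tabs up, its plate top at z≈16 mm with a tilt of about 0.004 rad, and its centre within about 4 mm of the tray's.
- **Battery:** it lies near the middle of the red box, its top at about 21 mm, which is right for resting on the floor.
- **Bystanders:** the slide box, jar and objective show at their starting pixels.
- **Gripper:** it is open and touching nothing.

**Disagreements:**
- **Fingertip height:** the fingertips stood about 25–35 mm higher in the side camera than the reported tool position says. The finger swing as they open explains at most 13 mm of that. I worked from the pictures and the contact force instead.
- **Battery outline:** the final automatic outline fit was spoiled by other pixels in the box. The battery's place in the box was therefore read from the pictures, with only its height taken from the depth data.

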